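# Change gear on the tube roller and start it

## Robot

A 6-joint arm with a two-finger parallel gripper is mounted at the origin on a cart in front of the work surface, level with it; the furniture and walls round the work are solid. World frame = base frame: x ahead of the robot, y to its left, z up, the work surface at z = 0. Lengths are in mm, angles in rad, forces in N, time in s.
With the tool pointing down it reaches from about 350 to 775 mm from the base axis. Payload 7.3 kg.
Tool frame: the origin (TCP) lies between the finger pads, 19 mm behind the fingertips; this is the grasp point; z points along the fingers, y is the line along which they close (so a half turn about z gives the same grasp; the last joint's range is limited). The gripper opens to 92 mm and grips with 3 to 60 N. Pads are 19 mm wide; open, the fingers measure 130 mm over their backs; the gripper's body (75 mm by 190 mm) begins 47 mm behind the grasp point.
Start: joints at [-1.47, 0.342, 1.524, -0, 1.275, -0.146], TCP at [128.28, -509.104, 245.541] pointing down, gripper open.
Joint ranges: [-2.53, 2.53], [-0.77, 2.02], [0.04, 2.7], [-1, 4.14], [0.28, 2.66], [-3.11, 3.11]. Speed limits (rad/s): [2.57, 2.57, 3.14, 3.14, 3.14, 3.14].

## Interface

Orientations are given as [roll, pitch, yaw] about the fixed x, y, z axes, in that order (R = Rz(yaw) Ry(pitch) Rx(roll)).
In Python, from plant import get_obs, cams, close_job gives the robot as it stands. The module is installed in compiled form; this text tells all that it offers.
- The arm moves only by the shell command python3 -m creep 'ROWS'. ROWS is JSON, a list of rows, each an object of numbers: "hand": the opening, from 0 (shut) to 1 (fully open); "tx", "ty", "tz": the shift along the tool's x, y, z in m; "spin": the turn about the tool's z in degrees. In form: [{"hand": .., "tx": .., "ty": .., "tz": .., "spin": ..}, ...]. A call has 1 to 5 rows; each row shifts and turns the commanded pose from where the row before left it, along the tool's axes as they then stand; what a row does not reach is not made up. A row lasts 1/8 s, in which the tool goes at most 62.5 mm and 10.7 degrees, less where a joint would pass 70% of its speed; a pose out of reach is approached as far as the arm can. A call is refused whole if a number of a shift passes 0.0625 or a number of a turn 10.7, either way. A call with a gripper value outside its range is refused whole. The fingers move at their own pace and stop on an object; the grip force is fixed at half the most. Time passes only in rows, so rows that do not move let the fingers close. It gives the time, the measured TCP pose, the force, the opening and the grip force at its end, in the units of the state.
- get_obs(): the state, without advancing time (a new reading comes with each control period).
- cams.capture(name): name is "scene" or "top" or "wrist"; returns a dict with "color" (384x512x3 uint8, red, green, blue), "K" (3x3 intrinsics, pixels), "R" (3x3) and "t" (3): a world point X has camera coordinates R X + t. Camera axes: x right, y down, z forward; pixel columns grow to the right and rows downward; lengths in mm; the calibration is good to about 2 mm. A picture is of the moment at which its call begins. There is no depth.
- close_job(): hands the job in; it is judged then, once.
The state is a dict: "time": time; "joint_positions": joint angles; "dq": joint speeds; "tau": joint torques, N m; "tool_pos": TCP position; "tcp_rot": TCP orientation; "contact_force": force on the tool from outside, world axes, zero at the start; "moment": the same for the moment, N m; "grip_width": finger opening in mm; "finger_force": force on a finger pad.
Only numpy, scipy, OpenCV 4.12 (cv2) and the standard library are available. Lean on these libraries where they do the work, as an engineer would, in place of code of your own. Each camera call takes 0.05 s, during which the arm holds its last target. There are 200 camera calls.

## Task

The tube roller stands in its slowest gear, its shift lever in the near left slot of the six-slot gate (near, far, left and right as seen from the robot). Pushing the lever's ball knob from outside with the fingertips, never taking it between the fingers and without forcing anything, bring the lever through the gate into the middle slot of the far row, fully home; only then switch the roller on by pressing down the raised right half of its rocker switch. Leave the two tubes lying on the rollers and the vial and beaker beside the machine where they are.

Things in the scene. Friction and masses are not known exactly. Their poses are not given: they have to be found in the camera images.
- roller: Grey bench tube roller, fixed. Origin on the worktop under the centre of its gearbox head; x to its far side, y to its left, z up. Head 130 x 120 mm (x, y), top z = 105 mm: shift gate at its far part, rocker switch at its near part. To the right, from y = -60 to -202, three rubber rollers along y (tops z = 76) with two tubes on them (tops z = 97); end plate 86 mm high up to y = -215.
- gate_centre (a point): Centre of the steel gate's top face (machine x 18, y 0, z 122 mm; plate 67 x 82 x 4). A cross channel along y, 14 mm wide, runs through it; from it six slots 14 mm wide lead along x, three to the far side, three to the near, at y = +22 (left), 0, -22 (right), each ending 21.5 mm from here in x. Teeth between slots: 8 mm wide, round-nosed. The lever's rod is 8 mm thick.
- slot_far_middle (a point): Centre of the lever's rod where it passes the gate's top when the lever is fully home in the wanted slot, the middle one of the far row (17 mm beyond the gate's centre along x).
- knob (a point): Centre of the shift lever's black ball knob, 34 mm in diameter. The lever swings about machine x 18, y 0, z 60 mm; the knob's centre is 135 mm from there. Below the knob a collar up to 20 mm thick. About 3 to 5 N at the knob move the lever; it has no springs, stays wherever it is left and is stopped only by the gate's edges. Axes: z along the lever upward, x to the machine's far side when upright.
- select (a joint): Sideways lean of the lever, rad, positive to the machine's right (-y), 0 upright: about -0.35 in the left slots, 0 in the middle, +0.35 in the right slots, play about 0.04. Knob centre from the pivot, mm: y = -135 sin(select) cos(shift), z = 135 cos(select) cos(shift). Starts in the left slot.
- shift (a joint): Fore-and-aft lean of the lever, rad, positive to the far side: 0 in the cross channel (play about 0.04), about +0.26 fully home in the far middle slot, -0.25 in a near outer slot. Knob centre from the pivot: x = 135 sin(shift) mm. Starts between -0.235 and -0.185, in the near left slot.
- run_switch (a joint): Rocker switch, rad: -0.15 off (right half raised, left half down), +0.15 on (right half down). Grey rocker 24 x 56 mm (x, y), centre at machine x -43, y 0, pivot at z = 110 mm; tips left and right, stays where it is left, about 2 to 3 N on the right half turn it; hard stop at either end.
- switch_on_half (a point): Point on the top face of the rocker's right half, 18 mm to the right of its pivot: at machine z = 122 mm when off, 117 mm when on (5 mm of travel). Press straight down here; the bezel round the rocker is lower (top at z = 107.5 mm).
- tube_1: Glass tube with a cork, 29 mm thick and 129 mm long, lying loose in the near trough between the rollers, along y. Origin: centre of its round bottom end, beside the gearbox.
- tube_2: Glass tube with a cork, 29 mm thick and 117 mm long, lying loose in the far trough between the rollers. Origin: centre of its round bottom end.
- vial: Slim vial with a blue cap, 25 mm in diameter, 79 mm tall, standing loose near the machine. Origin: centre of its underside.
- small_beaker: Small glass beaker, 43 x 48 mm, 50 mm tall, standing loose near the machine. Origin: centre of its underside.

How it is judged (in metres and radians):
On the way, in this order (a step that is already met when the one before it is completed fails the run):
1. the lever is fully home in the middle slot of the far row while the switch is still off (value of joint shift above 0.22 rad and value of joint select between -0.08 and 0.08 rad and value of joint run_switch below -0.05 rad), for 0.2 s.
2. the rocker switch is pressed on, the lever still home (value of joint run_switch above 0.1 rad and value of joint shift above 0.22 rad and value of joint select between -0.08 and 0.08 rad), for 0.2 s.
At the end, for the whole second after the job is handed in: The lever stands home in the middle slot of the far row (shift over 0.22 rad, select within 0.08 of 0), the rocker is on (over 0.1 rad), and tubes, vial and beaker are within 20 mm of where they stood (all of step 2 and distance of each of tube_1, tube_2, vial, small_beaker from where it was at the start of the episode below 0.02 m); the robot touches nothing.
It fails at once if the lever is taken between the fingers (tool point within 11 mm of the lever's axis either way, less than 30 mm above the knob's centre) instead of being pushed from outside (x of the grasp point in the frame of knob between -0.011 and 0.011 m and y of the grasp point in the frame of knob between -0.011 and 0.011 m and z of the grasp point in the frame of knob below 0.03 m).
It fails at once if the mechanism is forced: the robot presses on the machine with more than 60 N (contact force between any of the fingers, the arm and roller above 60 N).
It fails at once if a tube on the rollers is shoved or lifted off its place by more than 20 mm (distance of any of tube_1, tube_2 from where it was at the start of the episode above 0.02 m).
It fails at once if the vial or the beaker is shoved by more than 20 mm (distance of any of vial, small_beaker from where it was at the start of the episode above 0.02 m).
It also fails if it takes over 61 s, if anything falls off the work surface, if the arm or the gripper's body presses on something with over 40 N, if the wrist force passes 120 N, or if a joint passes its speed limit or range.

## Working session

There is one attempt and no reset: what is moved stays moved. The work goes in short steps, Python scripts to look and compute and a shell command to move; the robot and the scene stay as the last step left them, time stands still between calls to the robot, and variables do not carry over. Pictures are saved under pics/ and viewed, at most 10 in all, crops included, and the job is handed in when it is done.

```bash
mkdir -p pics; python3 - <<'E'
from plant import get_obs,cams
import cv2,numpy as np,pickle
o=get_obs();print({k:np.round(v,3).tolist() for k,v in o.items()})
d={}
for n in("scene","top"):
    c=cams.capture(n);d[n]=c;cv2.imwrite(f"pics/{n}0.png",c["color"][:,:,::-1]);print(n,c["K"].round(1).tolist(),(-c["R"].T@c["t"]).round(0),c["R"].round(3).tolist())
pickle.dump(d,open("c0.pkl","wb"))
E
```

```text
{'time': 0.0, 'joint_positions': [-1.47, 0.343, 1.525, -0.0, 1.275, -0.146], 'dq': [-0.0, -0.002, 0.001, -0.001, 0.0, 0.001], 'tau': [-0.0, -43.125, -24.423, 0.072, 0.056, -0.0], 'tool_pos': [128.233, -508.697, 244.842], 'tcp_rot': [-3.14, -0.0, 0.247], 'contact_force': [-1.273, -0.225, -0.461], 'moment': [-0.031, -0.031, -0.023], 'finger_force': 0.0, 'grip_width': 91.64}
scene [[459.7, 0.0, 259.8], [0.0, 459.7, 186.0], [0.0, 0.0, 1.0]] [-110.  538.  648.] [[-0.473, -0.881, -0.008], [-0.515, 0.284, -0.809], [0.715, -0.378, -0.588]]
top [[409.2, 0.0, 260.2], [0.0, 409.2, 197.6], [0.0, 0.0, 1.0]] [305. 197. 964.] [[-0.011, -1.0, -0.006], [-0.981, 0.012, -0.195], [0.195, 0.004, -0.981]]
```

View pics/scene0.png

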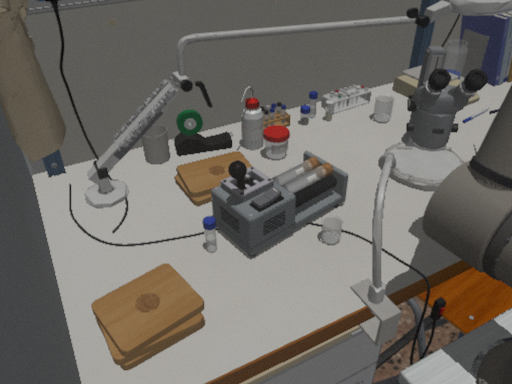

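View pics/top0.png

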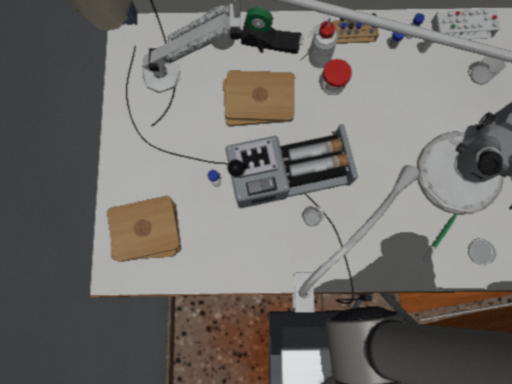

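The scene view shows the machine with its knob at about (238,170), the vial at (210,235), the beaker at (332,231) and a gooseneck rising from (375,290). In the top view the knob is at (236,168), the vial at (213,176), the beaker at (312,216) and the gooseneck runs from (305,290) to (410,175). Next I'll enlarge the machine.

```bash
python3 - <<'E'
import pickle,cv2,numpy as np
d=pickle.load(open("c0.pkl","rb"))
a=d["top"]["color"][120:220,210:370];b=d["scene"]["color"][145:255,195:355]
f=lambda x:cv2.resize(x[:,:,::-1],None,fx=5,fy=5,interpolation=cv2.INTER_CUBIC)
cv2.imwrite("pics/topz.png",f(a));cv2.imwrite("pics/scz.png",f(b))
E
```

```text
(no output)
```

View pics/topz.png

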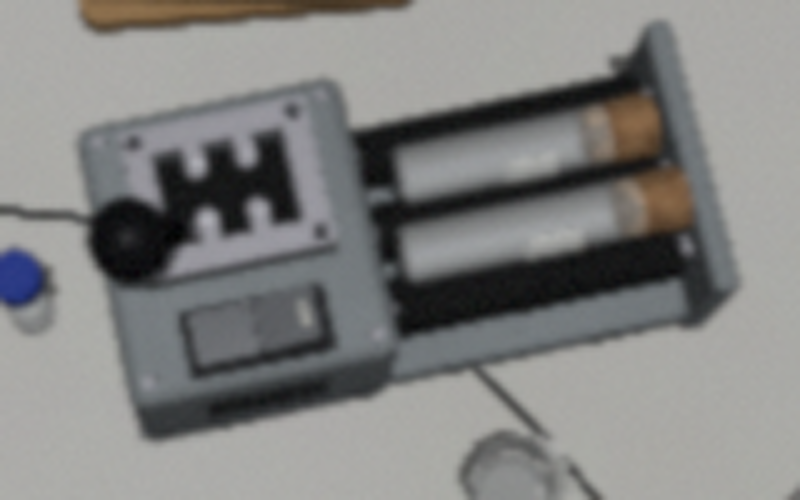

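View pics/scz.png

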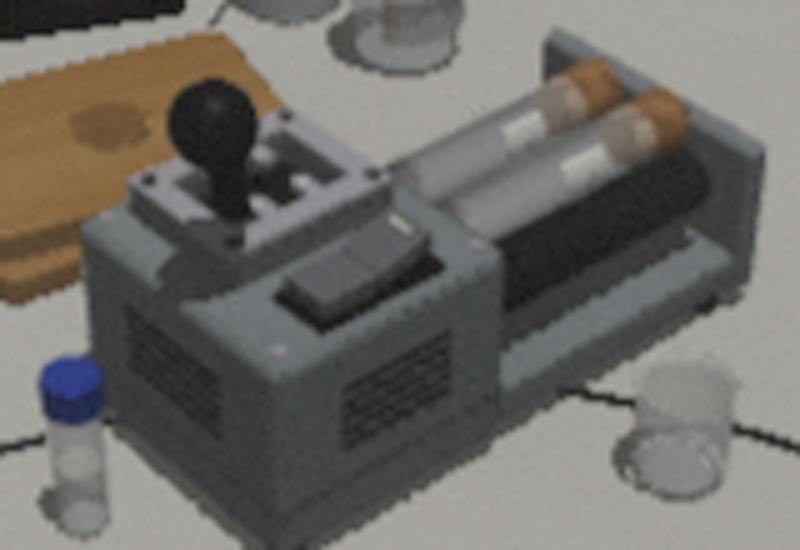

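Both crops show the gate clearly. The top crop has screws at (134,143), (293,110) and (321,231), the rocker at (255,330) with its right half lit at (305,312), and the knob at (129,240). In the scene crop the knob is at (213,125).

```bash
cat > h.py <<'E'
import numpy as np,cv2,pickle
from plant import get_obs,cams
def ray(c,p):
    v=c["R"].T@np.linalg.inv(c["K"])@np.array([p[0],p[1],1.]);return -c["R"].T@c["t"],v/np.linalg.norm(v)
def onz(c,p,z):
    o,v=ray(c,p);return o+v*(z-o[2])/v[2]
def tri(c1,p1,c2,p2):
    o1,a=ray(c1,p1);o2,b=ray(c2,p2);s=np.linalg.lstsq(np.c_[a,-b],o2-o1,rcond=None)[0]
    x,y=o1+s[0]*a,o2+s[1]*b;return (x+y)/2,np.linalg.norm(x-y)
def proj(c,X):
    q=c["K"]@(c["R"]@np.asarray(X,float)+c["t"]);return q[:2]/q[2]
E
python3 - <<'E'
from h import *
d=pickle.load(open("c0.pkl","rb"));T,S=d["top"],d["scene"]
tp=lambda x,y:(x/5+210-.4,y/5+120-.4); sp=lambda x,y:(x/5+195-.4,y/5+145-.4)
A,B,C=[onz(T,tp(*p),122) for p in((134,143),(293,110),(321,231))]
print("screws",A.round(1),B.round(1),C.round(1),np.linalg.norm(A-B),np.linalg.norm(B-C))
y1=np.arctan2(*(A-B)[[1,0]])-np.pi/2;y2=np.arctan2(*(B-C)[[1,0]]);print("yaw",y1,y2)
H=[onz(T,tp(*p),105) for p in((82,135),(335,83),(392,362),(135,395))]
print("head",np.round(H,0)[:,:2].tolist(),np.mean(H,0))
Hs=[onz(S,sp(*p),105) for p in((85,228),(500,255),(278,378))];print("head scene nl? ",np.round(Hs,0)[:,:2].tolist())
g=(A+C)/2;print("gate top",g)
As=[onz(S,sp(*p),122) for p in((148,179),(285,117),(372,175))];print("scene screws",np.round(As,1)[:,:2].tolist())
print("knob",tri(T,tp(129,240),S,sp(213,125)))
print("rocker",onz(T,tp(255,330),115),onz(T,tp(305,312),122))
print("vial top",onz(T,tp(20,278),79),"base sc",onz(S,sp(80,515),0),"beaker",onz(S,sp(680,465),0))
for n,p,q in(("base",(303,290),(376,292)),("head",(412,172),(385,160)),("mid",(355,232),(381,220))):print(n,tri(T,p,S,q))
E
```

```text
screws [581.5 250.2 122. ] [595.4 181.6 122. ] [541.2 170.5 122. ] 70.01643174590458 55.32416247978786
yaw 0.2005303816540165 0.2021325332921753
head [[591.0, 274.0], [614.0, 163.0], [487.0, 141.0], [474.0, 251.0]] [541.58061089 207.02314441 105.        ]
head scene nl?  [[583.0, 279.0], [489.0, 144.0], [465.0, 254.0]]
gate top [561.36936125 210.34722592 122.        ]
scene screws [[579.4, 252.4], [592.4, 184.5], [539.0, 173.3]]
knob (array([522.43211787, 248.76357419, 180.17330394]), np.float64(0.5676345243856896))
rocker [499.94333741 199.13611285 115.        ] [505.87322561 177.88653642 122.        ]
vial top [533.3320724  303.82643999  79.        ] base sc [538.21765139 308.68006434   0.        ] beaker [446.11183543  78.51063603   0.        ]
base (array([277.92480774, 104.81340937,  17.41805702]), np.float64(4.604474286810761))
head (array([ 539.83035127, -138.52349841,   70.30051288]), np.float64(8.31271588224073))
mid (array([406.44194563, -13.39469075,  39.71404694]), np.float64(1.0449338295734782))
```

```bash
python3 - <<'E'
import cv2
a=cv2.imread("pics/top0.png")[100:384,200:500];b=cv2.imread("pics/scene0.png")[120:384,300:512]
b=cv2.resize(b,(228,284))
cv2.imwrite("pics/lamp.png",cv2.resize(cv2.hconcat([a,b]),None,fx=1.5,fy=1.5))
E
```

```text
(no output)
```

View pics/lamp.png

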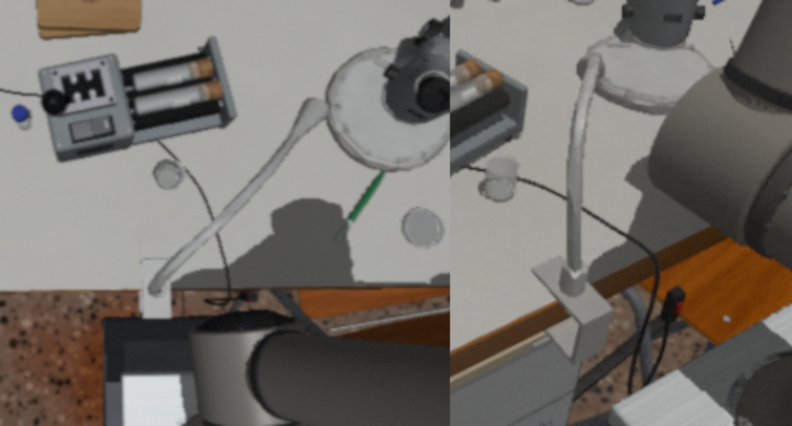

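The lamp crop shows a grey arm clamped at the near table edge. It lies low to the right of the machine, triangulated at z of roughly 17–70. The machine measures consistently: gate centre about (560.3, 211.6), yaw 0.20, and the knob agrees with the given lever geometry. Before crossing, I'll check the overhead boom and the microscope.

```bash
python3 - <<'E'
from h import *
d=pickle.load(open("c0.pkl","rb"));T,S=d["top"],d["scene"]
for n,q,a,b in(("boom",(250,34),(280,0),(512,52)),("boom",(400,22),(280,0),(512,52)),("microL",(440,82),(470,140),(512,170)),("microR",(480,82),(470,140),(512,190)),("lampmid",(381,220),(303,290),(412,172)),("lamphead",(390,157),(303,290),(415,168))):
    r=min(((tri(T,np.array(a)+t*(np.array(b)-a),S,q)) for t in np.linspace(-.3,1.3,161)),key=lambda r:r[1]);print(n,r[0].round(0),r[1].round(1))
E
python3 -m creep '[{"hand":0,"spin":2.7},{"hand":0,"tx":0.047,"ty":-0.040,"tz":-0.01},{"hand":0,"tx":0.047,"ty":-0.040,"tz":-0.01}]'
```

```text
boom [761.  97. 336.] 1.0
boom [ 671. -238.  335.] 0.2
microL [ 514. -224.  253.] 0.4
microR [ 434. -240.  280.] 0.2
lampmid [375.  20.  77.] 0.0
lamphead [ 658. -271.  -28.] 0.0invalid input at $[0]: expected keys hand, tx, ty, tz, spin
```

```bash
python3 - <<'E'
from h import *
d=pickle.load(open("c0.pkl","rb"));T,S=d["top"],d["scene"]
for q in((440,82),(475,80),(435,130),(432,105)):
  print(q,[(tri(T,p,S,q)[0].round(0).tolist(),round(tri(T,p,S,q)[1],1)) for p in((490,162),(490,148),(478,150),(505,130),(488,120))])
for p in((490,162),(460,170),(490,120)):print(p,[onz(T,p,z).round(0).tolist() for z in(0,150,300)])
a=cv2.hconcat([T["color"][80:230,400:512],S["color"][30:180,360:512]])[:,:,::-1]
cv2.imwrite("pics/mic.png",cv2.resize(a,None,fx=3,fy=3,interpolation=2))
E
```

```text
(440, 82) [([504.0, -211.0, 260.0], np.float64(1.4)), ([529.0, -228.0, 246.0], np.float64(18.0)), ([518.0, -205.0, 256.0], np.float64(30.4)), ([572.0, -277.0, 220.0], np.float64(21.4)), ([578.0, -257.0, 224.0], np.float64(56.5))]
(475, 80) [([477.0, -227.0, 272.0], np.float64(66.8)), ([498.0, -240.0, 263.0], np.float64(85.0)), ([486.0, -215.0, 274.0], np.float64(95.5)), ([537.0, -288.0, 239.0], np.float64(92.6)), ([537.0, -259.0, 251.0], np.float64(126.0))]
(435, 130) [([552.0, -299.0, 100.0], np.float64(8.1)), ([585.0, -324.0, 77.0], np.float64(12.0)), ([570.0, -294.0, 93.0], np.float64(27.4)), ([644.0, -395.0, 29.0], np.float64(15.8)), ([651.0, -368.0, 36.0], np.float64(59.9))]
(432, 105) [([529.0, -245.0, 189.0], np.float64(14.4)), ([558.0, -266.0, 171.0], np.float64(3.3)), ([546.0, -240.0, 183.0], np.float64(17.3)), ([608.0, -324.0, 136.0], np.float64(6.0)), ([616.0, -303.0, 139.0], np.float64(45.2))]
(490, 162) [[578.0, -360.0, 0.0], [536.0, -273.0, 150.0], [493.0, -187.0, 300.0]]
(460, 170) [[559.0, -285.0, 0.0], [519.0, -210.0, 150.0], [480.0, -135.0, 300.0]]
(490, 120) [[686.0, -373.0, -0.0], [627.0, -284.0, 150.0], [568.0, -196.0, 300.0]]
```

View pics/mic.png

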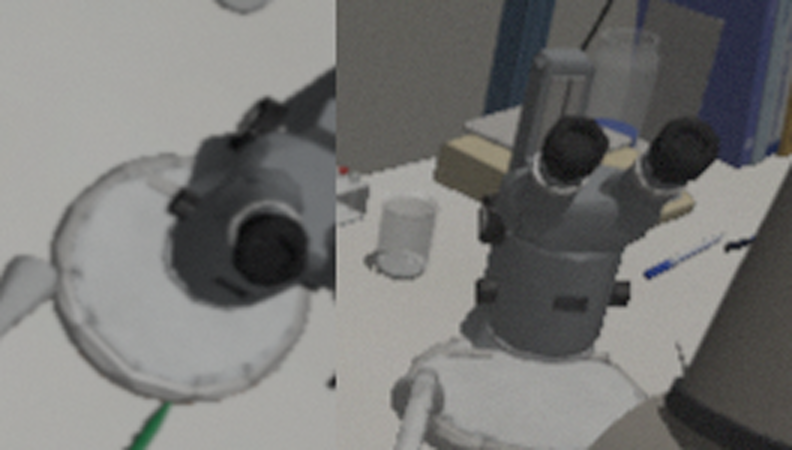

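The microscope's left eyepiece is at about (504,-211,260) and the right one sits nearer the robot. I'll skirt it on a small radius (about 370 mm), which also passes well above the lamp arm.

```bash
python3 -m creep '[{"hand":0,"tx":0,"ty":0,"tz":-0.02,"spin":2.7},{"hand":0,"tx":0.0265,"ty":-0.04,"tz":0,"spin":0},{"hand":0,"tx":0.0265,"ty":-0.04,"tz":0,"spin":0},{"hand":0,"tx":0.0265,"ty":-0.04,"tz":0,"spin":0},{"hand":0,"tx":0.0265,"ty":-0.04,"tz":0,"spin":0}]'
```

```text
time: 0.72
tool_pos: [200.7, -329.6, 265.2]
tcp_rot: [-3.141, -0.0, 0.199]
contact_force: [0.7, -0.1, -0.1]
grip_width: 46.5
finger_force: 0.0
```

```bash
python3 -m creep '[{"hand":0,"tx":0.0433,"ty":-0.0371,"tz":0,"spin":0},{"hand":0,"tx":0.0433,"ty":-0.0371,"tz":0,"spin":0},{"hand":0,"tx":0.0433,"ty":-0.0371,"tz":0,"spin":0},{"hand":0,"tx":0.0433,"ty":-0.0371,"tz":0,"spin":0}]' && python3 -m creep '[{"hand":0,"tx":0.025,"ty":-0.0485,"tz":0,"spin":0},{"hand":0,"tx":0.025,"ty":-0.0485,"tz":0,"spin":0},{"hand":0,"tx":0.025,"ty":-0.0485,"tz":0,"spin":0},{"hand":0,"tx":0.025,"ty":-0.0485,"tz":0,"spin":0}]'
```

```text
time: 1.23
tool_pos: [341.5, -149.8, 265.5]
tcp_rot: [3.141, -0.0, 0.199]
contact_force: [0.5, 0.1, -0.2]
grip_width: 6.7
finger_force: 0.0
time: 1.72
tool_pos: [400.4, 60.4, 265.4]
tcp_rot: [3.141, 0.0, 0.2]
contact_force: [0.6, -0.9, 0.5]
grip_width: 0.7
finger_force: 0.0
```

```bash
python3 -m creep '[{"hand":0,"tx":0.026,"ty":-0.04,"tz":0,"spin":0},{"hand":0,"tx":0.026,"ty":-0.04,"tz":0,"spin":0},{"hand":0,"tx":0.026,"ty":-0.04,"tz":0,"spin":0},{"hand":0,"tx":0.026,"ty":-0.04,"tz":0.03,"spin":0},{"hand":0,"tx":0,"ty":0,"tz":0.04,"spin":0}]'; cat > look.py <<'E'
import sys
from h import *
# machine-frame readout of TCP and picture of the knob
M=np.array([542.7,208.,0]);R=np.array([[np.cos(.2),np.sin(.2),0],[-np.sin(.2),np.cos(.2),0],[0,0,1]])
o=get_obs();print("tcp m",(R@(o["tool_pos"]-M)).round(1),"F m",(R@o["contact_force"]).round(1),"t",round(o["time"],2))
if len(sys.argv)>1:
    ims=[]
    for n in("top","scene"):
        c=cams.capture(n);p=proj(c,M+R.T@[18,0,150]).astype(int);ims.append(cv2.resize(c["color"][p[1]-45:p[1]+45,p[0]-45:p[0]+45,::-1],None,fx=4.4,fy=4.4,interpolation=2))
        print(n,p)
        g=cv2.inRange(cv2.cvtColor(c["color"],cv2.COLOR_RGB2GRAY),0,38);g[:p[1]-60]=0;g[p[1]+60:]=0;g[:,:p[0]-60]=0;g[:,p[0]+60:]=0
        g=cv2.morphologyEx(g,cv2.MORPH_OPEN,cv2.getStructuringElement(2,(9,9)))
        _,_,s,ce=cv2.connectedComponentsWithStats(g)
        for a,b in zip(s[1:],ce[1:]):print(" blob",a.tolist(),b.round(1))
    cv2.imwrite("pics/"+sys.argv[1],cv2.hconcat(ims))
E
python3 look.py a.png
```

```text
time: 2.35
tool_pos: [471.4, 238.8, 194.6]
tcp_rot: [-3.141, -0.002, 0.203]
contact_force: [-0.7, -0.5, -0.8]
grip_width: 0.1
finger_force: 0.0
tcp m [-63.7  44.3 194.6] F m [-0.7 -0.3 -0.8] t 2.35
top [254 153]
 blob [305, 174, 9, 9, 57] [309. 178.]
 blob [273, 179, 16, 14, 148] [280.4 185.8]
scene [246 167]
 blob [239, 152, 10, 10, 73] [243.6 156.4]
 blob [256, 159, 9, 9, 57] [260. 163.]
```

View pics/a.png

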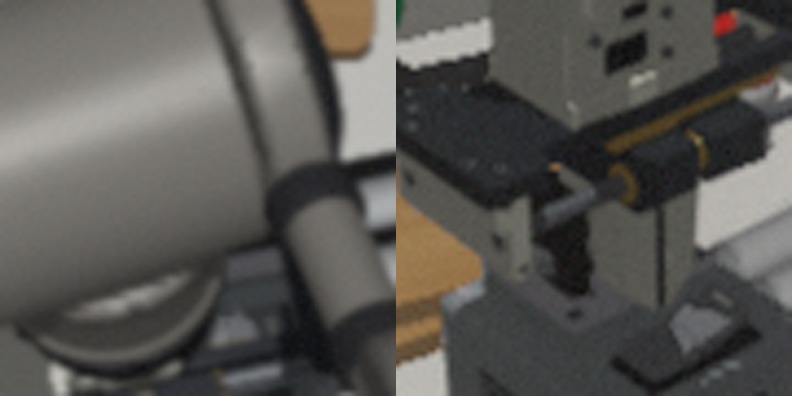

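The pictures show the hand blocking the top view and the closed fingers in front of the knob in the scene view, so I'll push by position and force, then look after withdrawing.

```bash
python3 -m creep '[{"hand":0,"tx":0.010,"ty":0,"tz":0,"spin":0},{"hand":0,"tx":0.010,"ty":0,"tz":0,"spin":0},{"hand":0,"tx":0,"ty":0,"tz":0,"spin":0}]'; python3 look.py;  python3 -m creep '[{"hand":0,"tx":0.005,"ty":0,"tz":0,"spin":0},{"hand":0,"tx":0.005,"ty":0,"tz":0,"spin":0},{"hand":0,"tx":0.005,"ty":0,"tz":0,"spin":0}]'; python3 look.py
```

```text
time: 2.82
tool_pos: [491.7, 239.8, 196.8]
tcp_rot: [-3.141, -0.003, 0.199]
contact_force: [-0.7, 0.3, 0.7]
grip_width: 0.4
finger_force: 0.0
tcp m [-43.7  41.3 196.8] F m [-0.6  0.5  0.7] t 2.83
time: 3.2
tool_pos: [504.2, 243.1, 195.7]
tcp_rot: [-3.141, 0.002, 0.2]
contact_force: [-5.9, 0.6, 3.5]
grip_width: 0.6
finger_force: 2.4
tcp m [-30.8  42.  195.7] F m [-5.7  1.8  3.5] t 3.2
```

```bash
python3 -m creep '[{"hand":0,"tx":0.005,"ty":0,"tz":0,"spin":0},{"hand":0,"tx":0.005,"ty":0,"tz":0,"spin":0},{"hand":0,"tx":0.005,"ty":0,"tz":0,"spin":0},{"hand":0,"tx":0.004,"ty":0,"tz":0,"spin":0},{"hand":0,"tx":0.002,"ty":0,"tz":0,"spin":0}]'; python3 look.py;  python3 -m creep '[{"hand":0,"tx":-0.02,"ty":0,"tz":0,"spin":0},{"hand":0,"tx":-0.06,"ty":0,"tz":-0.02,"spin":0},{"hand":0,"tx":-0.06,"ty":0,"tz":-0.06,"spin":0},{"hand":0,"tx":-0.06,"ty":0,"tz":0,"spin":0},{"hand":0,"tx":0,"ty":0,"tz":0,"spin":0}]'; python3 look.py b.png
```

```text
time: 3.82
tool_pos: [525.7, 247.1, 195.4]
tcp_rot: [3.141, -0.0, 0.2]
contact_force: [-4.7, 0.8, 3.9]
grip_width: 0.2
finger_force: 1.9
tcp m [ -8.9  41.7 195.4] F m [-4.4  1.8  3.9] t 3.83
time: 4.45
tool_pos: [342.7, 209.9, 259.7]
tcp_rot: [3.141, -0.001, 0.201]
contact_force: [0.4, -0.4, 1.8]
grip_width: 0.1
finger_force: 0.0
tcp m [-195.6   41.6  259.7] F m [ 0.3 -0.5  1.8] t 4.45
top [254 153]
 blob [232, 151, 9, 9, 57] [236. 155.]
 blob [295, 174, 19, 11, 144] [304.  178.9]
scene [246 167]
 blob [296, 145, 10, 12, 90] [300.7 150.5]
```

View pics/b.png

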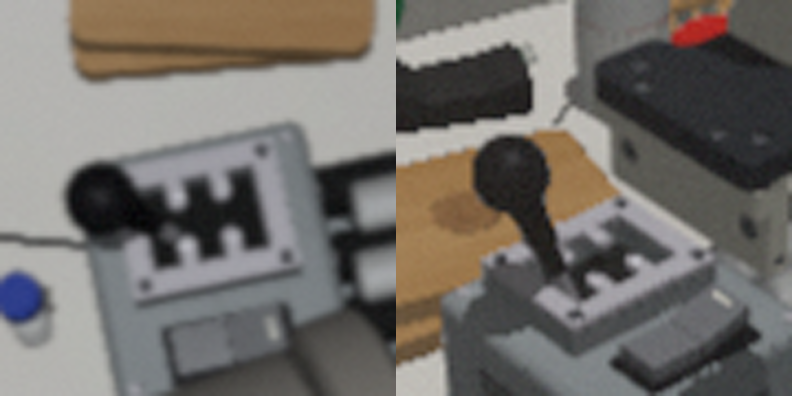

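Both views show the lever now leaning left in the cross channel. The knob is at crop (99,200) in the top view and (510,172) in the scene view.

```bash
cat > k.py <<'E'
import sys
from h import *
d=pickle.load(open("c0.pkl","rb"))
M=np.array([542.7,208.,0]);R=np.array([[np.cos(.2),np.sin(.2),0],[-np.sin(.2),np.cos(.2),0],[0,0,1]])
a=list(map(float,sys.argv[1:]))
X,e=tri(d["top"],(a[0]/4.4+208.6,a[1]/4.4+107.6),d["scene"],((a[2]-396)/4.4+200.6,a[3]/4.4+121.6))
m=R@(X-M)-[18,0,60];print("knob rel pivot",m.round(1),"len",np.linalg.norm(m).round(1),"res",e.round(1),"shift",np.arcsin(m[0]/135).round(3),"select",np.arctan2(-m[1],m[2]).round(3))
E
python3 k.py 99 200 510 172
```

```text
knob rel pivot [ -0.4  46.3 126. ] len 134.2 res 0.4 shift -0.003 select -0.352
```

Shift is about 0 and select -0.35, exactly as wanted. Now I'll go round to the left side of the knob and push to the right.

```bash
python3 -m creep '[{"hand":0,"tx":0.053,"ty":-0.0162,"tz":0,"spin":0},{"hand":0,"tx":0.053,"ty":-0.0162,"tz":0,"spin":0},{"hand":0,"tx":0.053,"ty":-0.0162,"tz":0,"spin":0},{"hand":0,"tx":0.053,"ty":-0.0162,"tz":0,"spin":0},{"hand":0,"tx":0,"ty":0,"tz":0,"spin":0}]'; python3 - <<'E'
exec(open("look.py").read().split("if len")[0])
for i in range(4):
    cams.capture("scene");o=get_obs();print((R@(o["tool_pos"]-M)).round(1))
E
```

```text
time: 5.18
tool_pos: [544.4, 317.3, 255.5]
tcp_rot: [3.141, 0.002, 0.199]
contact_force: [0.1, -0.4, -0.7]
grip_width: 0.4
finger_force: 0.0
tcp m [ 23.3 106.7 255.5] F m [-0.  -0.4 -0.7] t 5.17
[ 21.4 106.4 256.4]
[ 20.2 106.2 257.5]
[ 19.5 106.2 258.5]
[ 19.1 106.2 259.3]
```

```bash
python3 -m creep '[{"hand":0,"tx":0,"ty":0,"tz":0.032,"spin":0},{"hand":0,"tx":0,"ty":0,"tz":0.032,"spin":0},{"hand":0,"tx":0,"ty":0.009,"tz":0,"spin":0},{"hand":0,"tx":0,"ty":0.009,"tz":0,"spin":0},{"hand":0,"tx":0,"ty":0,"tz":0,"spin":0}]'; python3 look.py;  python3 -m creep '[{"hand":0,"tx":0,"ty":0.003,"tz":0,"spin":0},{"hand":0,"tx":0,"ty":0.003,"tz":0,"spin":0},{"hand":0,"tx":0,"ty":0.003,"tz":0,"spin":0}]'; python3 look.py; python3 -m creep '[{"hand":0,"tx":0,"ty":0.004,"tz":0,"spin":0},{"hand":0,"tx":0,"ty":0.004,"tz":0,"spin":0},{"hand":0,"tx":0,"ty":0.0,"tz":0,"spin":0}]'; python3 look.py
```

```text
time: 6.0
tool_pos: [545.0, 297.8, 197.5]
tcp_rot: [-3.141, -0.003, 0.198]
contact_force: [0.0, -0.1, 0.1]
grip_width: 0.1
finger_force: 0.0
tcp m [ 20.1  87.6 197.5] F m [-0.  -0.1  0.1] t 6.0
time: 6.38
tool_pos: [545.9, 289.7, 195.5]
tcp_rot: [3.142, -0.0, 0.2]
contact_force: [0.0, 0.4, 0.3]
grip_width: 0.3
finger_force: 0.0
tcp m [ 19.3  79.4 195.5] F m [0.1 0.4 0.3] t 6.38
time: 6.75
tool_pos: [547.8, 283.7, 197.5]
tcp_rot: [-3.138, -0.004, 0.2]
contact_force: [-2.0, 5.9, 7.9]
grip_width: 0.4
finger_force: 3.9
tcp m [ 20.   73.1 197.5] F m [-0.8  6.2  7.9] t 6.75
```

```bash
python3 -m creep '[{"hand":0,"tx":0,"ty":0.006,"tz":-0.002,"spin":0},{"hand":0,"tx":0,"ty":0.006,"tz":-0.0015,"spin":0},{"hand":0,"tx":0,"ty":0.006,"tz":-0.0015,"spin":0},{"hand":0,"tx":0,"ty":0.006,"tz":-0.001,"spin":0},{"hand":0,"tx":0,"ty":0.006,"tz":-0.001,"spin":0}]'; python3 look.py c.png
```

```text
time: 7.38
tool_pos: [553.9, 253.7, 204.2]
tcp_rot: [-3.139, -0.004, 0.2]
contact_force: [-0.7, 5.2, 7.3]
grip_width: 0.6
finger_force: 3.2
tcp m [ 20.1  42.6 204.2] F m [0.4 5.2 7.3] t 7.38
top [254 153]
scene [246 167]
 blob [208, 122, 10, 11, 78] [212.4 127.1]
 blob [226, 129, 9, 9, 57] [230. 133.]
 blob [239, 143, 12, 18, 162] [243.8 151.4]
```

View pics/c.png

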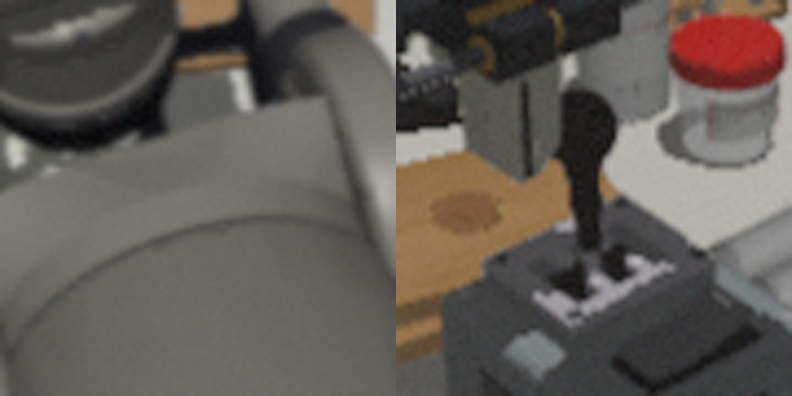

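The scene crop shows the lever leaning slightly left, pushed by the fingers' right side, with the knob centre at about (579,126).

```bash
python3 - <<'E'
exec(open("look.py").read().split("if len")[0])
d=pickle.load(open("c0.pkl","rb"))["scene"]
p=((579-396)/4.4+200.6,126/4.4+121.6);O,v=ray(d,p);O=R@(O-M);v=R@v;print("on x=18:",(O+v*(18-O[0])/v[0]-[18,0,60]).round(1))
for s in(-.15,-.1,-.05,0):
  q=proj(d,M+R.T@np.array([18,-135*np.sin(s),60+135*np.cos(s)]));print(s,q.round(1),((q[0]-200.6)*4.4+396,(q[1]-121.6)*4.4))
print("f",(R@(get_obs()["tool_pos"]-M)).round(1))
E
```

```text
tcp m [ 20.1  42.  204. ] F m [-0.   3.3  3.9] t 7.47
on x=18: [  0.    9.1 133.7]
-0.15 [237.5 152.3] (np.float64(558.4961347553625), np.float64(135.20499851429074))
-0.1 [240.3 150.7] (np.float64(570.8997983773611), np.float64(128.1384545799862))
-0.05 [243.2 149.3] (np.float64(583.3042639726995), np.float64(121.7645415229003))
0 [246. 148.] (np.float64(595.6696686789941), np.float64(116.09620429644906))
f [ 20.1  42.  204. ]
```

```bash
python3 -m creep '[{"hand":0,"tx":0,"ty":0.003,"tz":-0.0005,"spin":0},{"hand":0,"tx":0,"ty":0.003,"tz":0,"spin":0},{"hand":0,"tx":0,"ty":0.0025,"tz":0,"spin":0},{"hand":0,"tx":0,"ty":0,"tz":0,"spin":0}]'; python3 look.py; python3 -m creep '[{"hand":0,"tx":0,"ty":-0.02,"tz":0,"spin":0},{"hand":0,"tx":0,"ty":-0.04,"tz":0,"spin":0},{"hand":0,"tx":0,"ty":-0.02,"tz":-0.03,"spin":0},{"hand":0,"tx":-0.04,"ty":0,"tz":-0.04,"spin":0},{"hand":0,"tx":-0.06,"ty":0,"tz":0,"spin":0}]' ;python3 -m creep '[{"hand":0,"tx":-0.06,"ty":0.0,"tz":0,"spin":0},{"hand":0,"tx":-0.06,"ty":0.0,"tz":0,"spin":0},{"hand":0,"tx":0,"ty":0,"tz":0,"spin":0},{"hand":0,"tx":0,"ty":0,"tz":0,"spin":0}]'; python3 look.py d.png; python3 - <<'E'
exec(open("look.py").read().split("if len")[0])
for n in("top","scene"):
    c=cams.capture(n);g=cv2.cvtColor(c["color"],cv2.COLOR_RGB2GRAY);p=proj(c,M+R.T@[18,0,195]).astype(int)
    x0,y0=p-22;w=cv2.resize(g[y0:y0+44,x0:x0+44],None,fx=4,fy=4,interpolation=cv2.INTER_CUBIC)
    h=cv2.HoughCircles(w,cv2.HOUGH_GRADIENT,1,20,param1=80,param2=12,minRadius=24,maxRadius=44)
    print(n,p,None if h is None else [(round((a-1.5)/4+x0,1),round((b-1.5)/4+y0,1),round(r/4,1)) for a,b,r in h[0][:3].tolist()])
E
```

```text
time: 7.98
tool_pos: [555.5, 244.8, 204.0]
tcp_rot: [-3.14, -0.002, 0.2]
contact_force: [-0.6, 3.3, 4.7]
grip_width: 0.6
finger_force: 2.1
tcp m [ 19.9  33.5 204. ] F m [0.  3.4 4.7] t 7.97
time: 8.6
tool_pos: [441.5, 304.2, 274.8]
tcp_rot: [-3.141, -0.005, 0.2]
contact_force: [-0.2, 0.5, 0.8]
grip_width: 0.3
finger_force: 0.0
time: 9.1
tool_pos: [323.9, 279.7, 273.2]
tcp_rot: [-3.142, -0.001, 0.201]
contact_force: [0.4, 1.0, 1.3]
grip_width: 0.2
finger_force: 0.0
tcp m [-200.2  113.7  273.2] F m [0.6 0.9 1.3] t 9.1
top [254 153]
 blob [249, 146, 18, 13, 171] [257.8 152.5]
 blob [291, 174, 23, 12, 179] [302.  179.4]
scene [246 167]
 blob [256, 156, 15, 15, 161] [263.6 162.9]
 blob [276, 159, 21, 19, 275] [285.8 167.2]
tcp m [-199.5  113.4  272.9] F m [-0.3  0.3  0.3] t 9.2
top [253 146] [(np.float64(253.0), np.float64(148.2), 9.5), (np.float64(260.0), np.float64(163.0), 6.9)]
scene [245 147] None
```

```bash
python3 - <<'E'
exec(open("look.py").read().split("if len")[0])
d=pickle.load(open("c0.pkl","rb"))
for n in("top","scene"):
    c=cams.capture(n)
    for s,sh in((0,0),(-.04,0),(.04,0),(0,-.04),(0,.04)):
        print(n,s,sh,proj(c,M+R.T@np.array([18+135*np.sin(sh),-135*np.sin(s),60+135*np.cos(s)])).round(1))
    g=cv2.cvtColor(c["color"],cv2.COLOR_RGB2GRAY);p=proj(c,M+R.T@[18,0,195]).round().astype(int)
    print(g[p[1]-16:p[1]+18:2,p[0]-20:p[0]+22:2])
E
```

```text
tcp m [-199.7  113.2  272.6] F m [-0.6 -0.7  0.1] t 9.3
top 0 0 [253.7 146.6]
top -0.04 0 [251.  147.2]
top 0.04 0 [256.4 146.1]
top 0 -0.04 [254.3 149.2]
top 0 0.04 [253.1 144.1]
[[180 180 181 180 179 180 178 179 179 179 179 177 177 179 179 178 177 178
  179 179 178]
 [179 180 180 179 181 180 180 179 180 180 179 179 178 177 180 178 178 180
  178 181 178]
 [179 181 180 180 180 180 179 177 176 178 177 178 178 178 179 179 178 178
  171 167 151]
 [180 180 179 181 181 180 181 178 178 168 167 173 177 171 168 159 140 128
  116 117 121]
 [180 181 180 180 179 181 178 165 113  63  59  83 107 114 121 124 132 133
  138 125 135]
 [180 180 180 179 171 166 133  73  25  19  20  16  26  87 147 155 138  93
  130 127 121]
 [168 148 140 128 119 120  79  18  13  22  21  20  12  44 127 159 149 111
  143 131 123]
 [122 126 135 143 149 147  65  13  19  32  43  25  21  21  99 129 132 156
  156 135 121]
 [140 110 139 157 157 151  65  14  18  37  49  28  18  11  41  53  91 153
  158 143 122]
 [122  96 134 154 147 131  54  20  19  19  27  17  15   8  20  26  66 148
  158 149 125]
 [141 151 155 117  74  59  36 
[... 1539 characters left out ...]
0  45  43  47  46  47  44  42  43  36  42  80  89  89  88 106
  112  90  89]
 [ 46  44  50  47  48  46  49  49  46  41  47  42  49  43  58  83  86  85
   89  87  87]
 [ 43  49  44  45  46  43  48  47  49  48  45  46  46  44  45  49  76  87
   97  79  59]
 [ 47  45  48  45  47  40  46  47  48  45  46  46  44  42  44  44  45  58
   68  31  20]
 [ 46  46  48  48  45  46  45  46  48  45  46  45  46  44  45  45  38  37
   32  28  27]
 [ 49  48  49  48  48  49  44  51  46  47  46  46  44  45  45  41  33  33
   31  31  30]
 [ 45  49  51  49  48  46  45  46  44  45  44  44  45  38  33  33  34  27
   28  28  27]
 [ 46  45  48  41  48  46  45  47  48  46  46  42  42  46  31  32  29  34
   30  25  32]]
```

The top view puts the knob at about (254,147), against a prediction of (253.7,146.6) for select 0 and shift 0, so the lever stands in the middle. Next is the push to the far side from behind.

```bash
python3 -m creep '[{"hand":0,"tx":0.0466,"ty":0.0377,"tz":0,"spin":0},{"hand":0,"tx":0.0466,"ty":0.0377,"tz":0,"spin":0},{"hand":0,"tx":0.0466,"ty":0.0377,"tz":0,"spin":0},{"hand":0,"tx":0,"ty":0,"tz":0.034,"spin":0},{"hand":0,"tx":0,"ty":0,"tz":0.034,"spin":0}]'; python3 -m creep '[{"hand":0,"tx":0,"ty":0,"tz":0,"spin":0},{"hand":0,"tx":0,"ty":0,"tz":0,"spin":0},{"hand":0,"tx":0,"ty":0,"tz":0,"spin":0},{"hand":0,"tx":0,"ty":0,"tz":0,"spin":0}]'; python3 look.py
```

```text
time: 10.02
tool_pos: [484.1, 195.0, 203.5]
tcp_rot: [3.142, 0.0, 0.197]
contact_force: [0.0, -0.3, 0.3]
grip_width: 0.4
finger_force: 0.0
time: 10.52
tool_pos: [483.4, 196.1, 206.0]
tcp_rot: [3.142, -0.002, 0.2]
contact_force: [-0.5, -0.6, 0.5]
grip_width: 0.3
finger_force: 0.0
tcp m [-6.05e+01  1.00e-01  2.06e+02] F m [-0.6 -0.4  0.5] t 10.53
```

```bash
python3 -m creep '[{"hand":0,"tx":0.016,"ty":0,"tz":0,"spin":0},{"hand":0,"tx":0.016,"ty":0,"tz":0,"spin":0},{"hand":0,"tx":0.014,"ty":0,"tz":0,"spin":0},{"hand":0,"tx":0.006,"ty":0,"tz":0,"spin":0},{"hand":0,"tx":0.004,"ty":0,"tz":0,"spin":0}]'; python3 look.py; python3 -m creep '[{"hand":0,"tx":0.003,"ty":0,"tz":0,"spin":0},{"hand":0,"tx":0.003,"ty":0,"tz":0,"spin":0},{"hand":0,"tx":0.003,"ty":0,"tz":0,"spin":0},{"hand":0,"tx":0.003,"ty":0,"tz":0,"spin":0}]'; python3 look.py
```

```text
time: 11.15
tool_pos: [537.2, 207.0, 205.2]
tcp_rot: [3.142, 0.001, 0.2]
contact_force: [-3.3, 0.8, 3.2]
grip_width: 0.3
finger_force: 1.9
tcp m [-5.500e+00  1.000e-01  2.052e+02] F m [-3.1  1.4  3.2] t 11.15
time: 11.65
tool_pos: [549.8, 209.5, 205.0]
tcp_rot: [-3.142, 0.0, 0.2]
contact_force: [-3.1, -0.8, 2.8]
grip_width: 0.5
finger_force: 1.7
tcp m [  7.2   0.  205. ] F m [-3.2 -0.1  2.8] t 11.65
```

```bash
python3 -m creep '[{"hand":0,"tx":0.003,"ty":0,"tz":0.001,"spin":0},{"hand":0,"tx":0.003,"ty":0,"tz":0.001,"spin":0},{"hand":0,"tx":0.003,"ty":0,"tz":0.001,"spin":0},{"hand":0,"tx":0.003,"ty":0,"tz":0.001,"spin":0}]'; python3 look.py; python3 -m creep '[{"hand":0,"tx":0.001,"ty":0,"tz":0,"spin":0},{"hand":0,"tx":0.001,"ty":0,"tz":0,"spin":0},{"hand":0,"tx":0.001,"ty":0,"tz":0,"spin":0}]'; python3 look.py
```

```text
time: 12.15
tool_pos: [561.7, 211.8, 200.8]
tcp_rot: [3.141, -0.0, 0.2]
contact_force: [-3.7, 0.4, 2.5]
grip_width: 0.4
finger_force: 1.5
tcp m [ 1.930e+01 -1.000e-01  2.008e+02] F m [-3.6  1.1  2.5] t 12.15
time: 12.52
tool_pos: [564.2, 212.3, 200.6]
tcp_rot: [3.141, 0.001, 0.2]
contact_force: [-3.8, -0.8, -0.2]
grip_width: 0.8
finger_force: 1.6
tcp m [ 2.190e+01 -1.000e-01  2.006e+02] F m [-3.8 -0.1 -0.2] t 12.53
```

```bash
python3 -m creep '[{"hand":0,"tx":0.001,"ty":0,"tz":0,"spin":0},{"hand":0,"tx":0.0005,"ty":0,"tz":0,"spin":0}]'; python3 -m creep '[{"hand":0,"tx":0.0005,"ty":0,"tz":0,"spin":0},{"hand":0,"tx":0.0005,"ty":0,"tz":0,"spin":0}]'; python3 look.py
```

```text
time: 12.78
tool_pos: [565.6, 212.5, 200.6]
tcp_rot: [3.141, 0.001, 0.2]
contact_force: [-3.1, -1.1, -1.6]
grip_width: 0.5
finger_force: 1.7
time: 13.02
tool_pos: [566.6, 212.7, 200.6]
tcp_rot: [3.141, 0.001, 0.2]
contact_force: [-3.4, 0.7, -2.5]
grip_width: 0.4
finger_force: 1.8
tcp m [ 2.440e+01 -1.000e-01  2.006e+02] F m [-3.2  1.4 -2.5] t 13.03
```

```bash
python3 -m creep '[{"hand":0,"tx":0.0005,"ty":0,"tz":0,"spin":0},{"hand":0,"tx":0.0005,"ty":0,"tz":0,"spin":0}]'; python3 -m creep '[{"hand":0,"tx":0.0005,"ty":0,"tz":0,"spin":0},{"hand":0,"tx":0.0005,"ty":0,"tz":0,"spin":0}]'; python3 look.py
```

```text
time: 13.28
tool_pos: [567.7, 213.0, 200.7]
tcp_rot: [3.141, 0.001, 0.2]
contact_force: [-2.8, -1.0, -2.2]
grip_width: 0.4
finger_force: 1.8
time: 13.52
tool_pos: [568.8, 213.2, 200.9]
tcp_rot: [3.141, 0.0, 0.2]
contact_force: [-4.2, -0.2, -2.3]
grip_width: 0.4
finger_force: 1.8
tcp m [ 2.660e+01 -1.000e-01  2.009e+02] F m [-4.2  0.6 -2.3] t 13.53
```

```bash
python3 -m creep '[{"hand":0,"tx":0.0005,"ty":0,"tz":0,"spin":0},{"hand":0,"tx":0.0005,"ty":0,"tz":0,"spin":0}]'; python3 -m creep '[{"hand":0,"tx":0.0005,"ty":0,"tz":0,"spin":0},{"hand":0,"tx":0.0005,"ty":0,"tz":0,"spin":0}]'; python3 look.py
```

```text
time: 13.78
tool_pos: [569.8, 213.4, 200.9]
tcp_rot: [3.142, 0.0, 0.2]
contact_force: [-4.0, -1.4, -3.9]
grip_width: 0.4
finger_force: 1.9
time: 14.02
tool_pos: [570.7, 213.6, 200.9]
tcp_rot: [3.142, 0.0, 0.2]
contact_force: [-5.0, -0.9, -3.3]
grip_width: 0.2
finger_force: 2.1
tcp m [ 2.850e+01 -1.000e-01  2.009e+02] F m [-5.1  0.2 -3.3] t 14.03
```

```bash
python3 -m creep '[{"hand":0,"tx":0.0005,"ty":0,"tz":0,"spin":0},{"hand":0,"tx":0.0005,"ty":0,"tz":0,"spin":0}]'; python3 look.py; python3 -m creep '[{"hand":0,"tx":-0.02,"ty":0,"tz":0,"spin":0},{"hand":0,"tx":-0.06,"ty":0,"tz":0,"spin":0},{"hand":0,"tx":-0.04,"ty":0,"tz":-0.04,"spin":0},{"hand":0,"tx":-0.06,"ty":0,"tz":0,"spin":0},{"hand":0,"tx":-0.06,"ty":0,"tz":0,"spin":0}]'; python3 -m creep '[{"hand":0,"tx":0,"ty":0,"tz":0,"spin":0},{"hand":0,"tx":0,"ty":0,"tz":0,"spin":0},{"hand":0,"tx":0,"ty":0,"tz":0,"spin":0},{"hand":0,"tx":0,"ty":0,"tz":0,"spin":0}]';python3 look.py e.png
```

```text
time: 14.28
tool_pos: [571.4, 213.7, 200.7]
tcp_rot: [3.141, 0.001, 0.2]
contact_force: [-5.6, -0.8, -3.8]
grip_width: 0.5
finger_force: 2.8
tcp m [ 2.920e+01 -1.000e-01  2.007e+02] F m [-5.7  0.3 -3.8] t 14.28
time: 14.9
tool_pos: [336.8, 166.2, 242.5]
tcp_rot: [-3.141, -0.007, 0.199]
contact_force: [0.6, -0.3, 0.3]
grip_width: 0.5
finger_force: 0.0
time: 15.4
tool_pos: [337.6, 166.4, 240.9]
tcp_rot: [3.142, -0.0, 0.199]
contact_force: [-0.3, -0.7, 0.0]
grip_width: 0.6
finger_force: 0.0
tcp m [-209.3   -0.   240.9] F m [-0.4 -0.6  0. ] t 15.4
top [254 153]
 blob [291, 174, 23, 12, 180] [301.9 179.4]
scene [246 167]
```

View pics/e.png

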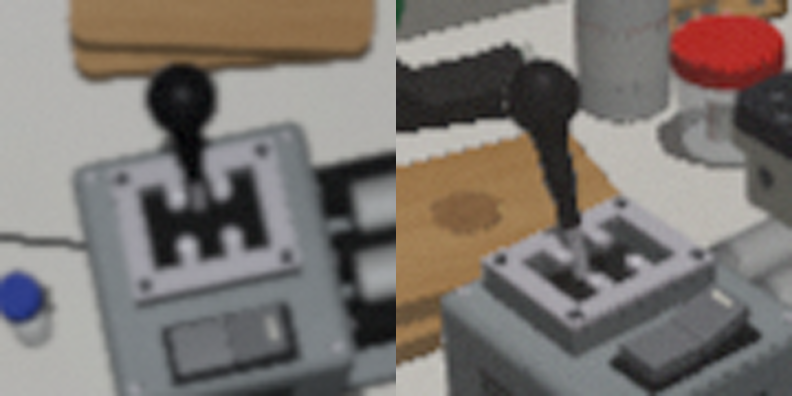

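Both views show the lever in the far middle slot, with the knob at crop (182,97) in the top view and (543,96) in the scene view. The rocker is still off.

```bash
python3 k.py 182 97 543 96; python3 look.py
```

```text
knob rel pivot [ 38.8  -0.5 127.3] len 133.1 res 0.2 shift 0.292 select 0.004
tcp m [-209.8   -0.   240.7] F m [0.1 0.2 0.1] t 15.5
```

The lever is home (shift 0.26 to 0.29, select about 0). Now the switch.

```bash
python3 -m creep '[{"hand":0,"tx":0.0555,"ty":0.0097,"tz":0,"spin":0},{"hand":0,"tx":0.0555,"ty":0.0097,"tz":0,"spin":0},{"hand":0,"tx":0.0555,"ty":0.0097,"tz":0,"spin":0},{"hand":0,"tx":0,"ty":0,"tz":0.045,"spin":0},{"hand":0,"tx":0,"ty":0,"tz":0.04,"spin":0}]'; python3 -m creep '[{"hand":0,"tx":0,"ty":0,"tz":0,"spin":0},{"hand":0,"tx":0,"ty":0,"tz":0,"spin":0},{"hand":0,"tx":0,"ty":0,"tz":0,"spin":0},{"hand":0,"tx":0,"ty":0,"tz":0,"spin":0},{"hand":0,"tx":0,"ty":0,"tz":0,"spin":0}]'; python3 look.py
```

```text
time: 16.12
tool_pos: [506.1, 170.5, 154.0]
tcp_rot: [3.142, 0.001, 0.199]
contact_force: [0.4, 0.3, -0.4]
grip_width: 0.6
finger_force: 0.0
time: 16.75
tool_pos: [505.7, 170.8, 156.7]
tcp_rot: [3.141, -0.001, 0.2]
contact_force: [-1.1, -0.1, -0.3]
grip_width: 0.3
finger_force: 0.0
tcp m [-43.7 -29.1 156.7] F m [-1.1  0.2 -0.3] t 16.75
```

```bash
python3 -m creep '[{"hand":0,"tx":0,"ty":0,"tz":0.006,"spin":0},{"hand":0,"tx":0,"ty":0,"tz":0.005,"spin":0},{"hand":0,"tx":0,"ty":0,"tz":0.003,"spin":0},{"hand":0,"tx":0,"ty":0,"tz":0,"spin":0}]'; python3 -m creep '[{"hand":0,"tx":0,"ty":0,"tz":0.001,"spin":0},{"hand":0,"tx":0,"ty":0,"tz":0.001,"spin":0},{"hand":0,"tx":0,"ty":0,"tz":0.001,"spin":0},{"hand":0,"tx":0,"ty":0,"tz":0,"spin":0}]'; python3 look.py
```

```text
time: 17.25
tool_pos: [505.4, 170.6, 141.7]
tcp_rot: [-3.142, 0.0, 0.199]
contact_force: [-0.3, -0.2, 0.2]
grip_width: 0.8
finger_force: 0.0
time: 17.75
tool_pos: [505.6, 170.7, 139.0]
tcp_rot: [3.141, -0.0, 0.2]
contact_force: [0.8, -1.3, 1.4]
grip_width: 0.7
finger_force: 0.8
tcp m [-43.8 -29.2 139. ] F m [ 0.6 -1.5  1.4] t 17.75
```

```bash
python3 -m creep '[{"hand":0,"tx":0,"ty":0,"tz":0.001,"spin":0},{"hand":0,"tx":0,"ty":0,"tz":0.001,"spin":0},{"hand":0,"tx":0,"ty":0,"tz":0,"spin":0}]';  python3 -m creep '[{"hand":0,"tx":0,"ty":0,"tz":0.0005,"spin":0},{"hand":0,"tx":0,"ty":0,"tz":0.0005,"spin":0},{"hand":0,"tx":0,"ty":0,"tz":0,"spin":0}]'; python3 look.py
```

```text
time: 18.12
tool_pos: [505.5, 170.8, 136.8]
tcp_rot: [-3.141, -0.0, 0.2]
contact_force: [0.9, -0.4, 1.3]
grip_width: 0.3
finger_force: 0.6
time: 18.5
tool_pos: [505.4, 170.7, 135.9]
tcp_rot: [3.142, 0.0, 0.2]
contact_force: [0.2, -0.9, 1.6]
grip_width: 0.5
finger_force: 0.9
tcp m [-43.9 -29.2 135.9] F m [-0.  -0.9  1.6] t 18.5
```

```bash
python3 -m creep '[{"hand":0,"tx":0,"ty":0,"tz":0.0005,"spin":0},{"hand":0,"tx":0,"ty":0,"tz":0.0005,"spin":0},{"hand":0,"tx":0,"ty":0,"tz":0,"spin":0}]';  python3 -m creep '[{"hand":0,"tx":0,"ty":0,"tz":0.0005,"spin":0},{"hand":0,"tx":0,"ty":0,"tz":0.0005,"spin":0},{"hand":0,"tx":0,"ty":0,"tz":0,"spin":0}]'; python3 look.py
```

```text
time: 18.88
tool_pos: [505.5, 170.7, 135.7]
tcp_rot: [3.141, -0.001, 0.2]
contact_force: [-0.9, -1.4, 7.0]
grip_width: 0.4
finger_force: 4.0
time: 19.25
tool_pos: [505.6, 170.7, 135.5]
tcp_rot: [3.141, -0.001, 0.2]
contact_force: [-3.7, -2.9, 13.7]
grip_width: 0.5
finger_force: 7.0
tcp m [-43.8 -29.2 135.5] F m [-4.2 -2.1 13.7] t 19.25
```

The force rose at the hard stop, so the rocker is on. I'll lift off, back away and check numerically.

```bash
python3 -m creep '[{"hand":0,"tx":0,"ty":0,"tz":-0.03,"spin":0},{"hand":0,"tx":0,"ty":0,"tz":-0.06,"spin":0},{"hand":0,"tx":-0.06,"ty":0,"tz":0,"spin":0},{"hand":0,"tx":-0.06,"ty":0,"tz":0,"spin":0},{"hand":0,"tx":-0.055,"ty":0,"tz":0,"spin":0}]'; python3 -m creep '[{"hand":0,"tx":0,"ty":0,"tz":0,"spin":0},{"hand":0,"tx":0,"ty":0,"tz":0,"spin":0},{"hand":0,"tx":0,"ty":0,"tz":0,"spin":0},{"hand":0,"tx":0,"ty":0,"tz":0,"spin":0}]'; python3 - <<'E'
exec(open("look.py").read().split("if len")[0])
d=pickle.load(open("c0.pkl","rb"));gr=lambda i:cv2.cvtColor(i,cv2.COLOR_RGB2GRAY).astype(np.float32)
# shift of image patches since the start, by phase correlation; items in machine or world coords
W=lambda m:M+R.T@np.array(m,float)
for n in("top","scene"):
    c=cams.capture(n);a,b=gr(d[n]["color"]),gr(c["color"])
    for k,X in(("tubes",W([10,-130,85])),("vial",W([12,97,50])),("beaker",np.array([446,78,25.])),("rocker R",W([-43,-18,120])),("rocker L",W([-43,18,120]))):
        x,y=proj(c,X).astype(int);s=12 if "rock" not in k else 7
        P=a[y-s:y+s,x-s:x+s];Q=b[y-s:y+s,x-s:x+s]
        sh,r=cv2.phaseCorrelate(P,Q,cv2.createHanningWindow((2*s,2*s),cv2.CV_32F));print(n,k,"diff",np.abs(P-Q).mean().round(1),"shift",np.round(sh,2),round(r,2),"mean",P.mean().round(0),Q.mean().round(0))
    w=W([18+135*np.sin(.27),0,60+135*np.cos(.27)]);print("knob pred",proj(c,w).round(1))
    x,y=proj(c,w).astype(int);m=np.argwhere(b[y-9:y+10,x-9:x+10]<60).mean(0)+[y-9,x-9];print("dark centroid col,row",m[::-1].round(1))
E
```

```text
time: 19.88
tool_pos: [331.5, 135.9, 223.6]
tcp_rot: [-3.141, 0.001, 0.2]
contact_force: [0.3, 0.2, -0.2]
grip_width: 0.3
finger_force: 0.0
time: 20.38
tool_pos: [334.6, 136.1, 223.7]
tcp_rot: [-3.142, 0.001, 0.2]
contact_force: [0.0, -0.5, -0.1]
grip_width: 0.4
finger_force: 0.0
tcp m [-218.2  -29.1  223.7] F m [-0.1 -0.5 -0.1] t 20.38
top tubes diff 2.1 shift [-0.13 -0.01] 0.93 mean 41.0 43.0
top vial diff 2.2 shift [-0.12  0.1 ] 0.87 mean 43.0 45.0
top beaker diff 17.5 shift [ 0.13 -0.8 ] 0.53 mean 49.0 32.0
top rocker R diff 17.3 shift [0.58 0.16] 1.22 mean 92.0 109.0
top rocker L diff 12.8 shift [0.62 0.74] 1.06 mean 101.0 93.0
knob pred [250.  130.5]
dark centroid col,row [250.  130.5]
scene tubes diff 8.1 shift [-0.28 -0.63] 0.74 mean 49.0 50.0
scene vial diff 5.2 shift [ 0.09 -0.12] 0.94 mean 36.0 41.0
scene beaker diff 6.1 shift [0.13 0.25] 0.91 mean 49.0 55.0
scene rocker R diff 18.9 shift [1.27 0.37] 0.32 mean 92.0 109.0
scene rocker L diff 13.6 shift [0.37 0.41] 1.01 mean 84.0 84.0
knob pred [234.6 142.8]
dark centroid col,row [232.7 142.8]
```

The rocker's two halves have swapped shading, which together with the hard-stop force means it is on. The knob is at its home position and the tubes, vial and beaker have not moved. Handing in.

```bash
python3 -c "
from plant import close_job
print(close_job())"
```

```text
the job is handed in; nothing more can be done
None
```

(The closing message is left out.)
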